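# Nest the sorting tins and hold the filling slide at its mark

## Task

On the spring-return filling slide, nest the tins in size order: lower the medium tin into the wide tin fixed on the slide and let go, then lower the narrow tin into the medium one and let go, both standing flat on the floor beneath and neither dropped. Then take the slide by its upright wooden grip, pull it out against its spring until its pointer is level with the index mark, and finish while still holding it there, so that your colleague can fill the tins. Leave the other parts lying on the bench where they are.

Things in the scene. Friction and masses are not known exactly. Their poses are not given: they have to be found in the camera images.
- fixture: filling slide: fixed grey base plate on the bench, 280 x 150 mm, 12 mm thick, with two low rails (top 18 mm up) and a 38 mm high end stop at its closed end. Origin at the bench surface under the slide's centre line; its x axis lies along the slide, and the carriage pulls out towards the base's -x; z up. It stands turned on the bench by 1.0 to 1.6 rad, so that 'out' is mainly to the robot's right
- carriage (a joint): how far the aluminium carriage (165 x 84 mm, top 24 mm above the bench) is pulled out, m: 0 closed, 0.11 fully out. A spring pulls it home: about 3 N at 0, about 10 N at 0.085 (80 N/m); it springs shut when let go
- grip_top (a point): top centre of the grip: upright square wooden post on the carriage, 22 x 22 mm and 76 mm tall, sides parallel to the base's x and y; this point 100 mm above the bench, foot on the carriage top 24 mm above the bench. It stands 95 mm from the centre of the wide tin, on the out side, on the slide's centre line
- wide_in (a point): centre of the inner floor of the wide steel tin that is fixed on the carriage: inner diameter 76 mm, outer 82 mm, rim 31 mm above this inner floor (59 mm above the bench); this floor is 28 mm above the bench
- medium_tin: loose medium open steel tin, upright, outer diameter 60 mm (inner 54 mm), 50 mm high, floor 4 mm thick, 50 to 100 g; origin at the centre of its underside, z up to its mouth. Nested, its rim stands 19 mm above that of the wide tin. It starts to the left or to the right of the slide, the narrow tin on the other side
- narrow_tin: loose narrow open steel tin, upright, outer diameter 38 mm, 65 mm high, wall 3 mm, 35 to 70 g; origin at the centre of its underside, z up to its mouth. Nested, its rim stands 19 mm above that of the medium tin
- pointer (a point): tip of the thin aluminium pointer (5 mm wide; this point on its centre line) that sticks out from the carriage's side (base's -y side) over the rail, 24 mm above the bench; it travels with the carriage
- mark (a point): the index mark: inner edge of the 3 mm brass fin on a brass block (20 x 18 mm, 20 mm high, fin 11 mm higher) fixed on the base beside the pointer's path; its x axis lies along the slide as the base's does. It stands 50 to 85 mm farther out (base's -x) than the closed pointer. Pointer level with mark: same position along the slide
- tube: bystander: smoky glass vacuum tube standing on its black base, 40 mm wide, 94 mm tall; origin under its centre
- speaker: bystander: tin speaker frame, flared dish 110 mm wide, 30 mm high; origin under its centre
- bracket: bystander: bent L-shaped steel bracket 80 x 35 mm, 45 mm high, near the robot; origin under its flat leg
- insulator: bystander: green glass insulator, 66 mm wide, 74 mm tall; origin under its centre
- transformer: bystander: small transformer 50 x 40 x 44 mm; origin under its centre
Mind the look-alikes: they are no part of the job. Leave any red look-alike of the medium_tin alone.

How it is judged:
On the way, in this order (a step that is already met when the one before it is completed fails the run):
1. the medium tin stands flat in the wide tin, let go (z of medium_tin in the frame of wide_in between -0.004 and 0.004 m and horizontal distance between medium_tin and wide_in below 0.013 m and angle between medium_tin's own z axis and vertical below 0.08 rad and contact force between the fingers and medium_tin below 0.05 N), for 0.2 s.
2. the narrow tin stands flat in the medium tin, which is still in the wide one, let go (all of step 1 and z of narrow_tin in the frame of medium_tin between 0 and 0.008 m and horizontal distance between narrow_tin and medium_tin below 0.013 m and angle between narrow_tin's own z axis and vertical below 0.08 rad and contact force between the fingers and narrow_tin below 0.05 N), for 0.2 s.
At the end, for the whole second after the job is handed in: the three tins are nested (each flat on the floor beneath it within 4 mm and 0.08 rad, centres within 13 mm, not touched by the fingers), the pointer is within 5 mm of the mark along the slide and still (under 10 mm/s), and the fingers hold the grip with more than 4 N (all of step 2 and x of pointer in the frame of mark between -0.005 and 0.005 m and contact force between the fingers and carriage_c0 above 4 N and velocity of joint carriage between -0.01 and 0.01 m/s); the arm keeps its last pose, push and grip.
It fails at once if a tin is dropped into its place (falls free faster than 0.6 m/s) ((horizontal distance between medium_tin and wide_in below 0.035 m and contact force between the fingers and medium_tin below 0.05 N and linear speed of medium_tin above 0.6 m/s) or (horizontal distance between narrow_tin and wide_in below 0.035 m and contact force between the fingers and narrow_tin below 0.05 N and linear speed of narrow_tin above 0.6 m/s)).
It fails at once if a bystander is moved by more than 30 mm, or the tube or the insulator tips (distance of any of tube, speaker, bracket, insulator, transformer from where it was at the start of the episode above 0.03 m or angle between any of tube, insulator's own z axis and vertical above 0.5 rad).
It also fails if it takes over 64 s, if anything falls off the work surface, if the arm or the gripper's body presses on something with over 40 N, if the wrist force passes 120 N, or if a joint passes its speed limit or range.

## Robot

A 7-joint arm with a two-finger parallel gripper is mounted at the origin on the work surface. World frame = base frame: x ahead of the robot, y to its left, z up, the work surface at z = 0. Lengths are in m, angles in rad, forces in N, time in s.
With the tool pointing down it reaches from about 0.425 to 0.875 m from the base axis. Payload 4.7 kg.
Tool frame: the origin (TCP) lies between the finger pads; the fingertips stand 19 mm ahead of it and the grasp point (between the pads) is the TCP (ctrl.tip_extent is the distance from the TCP to the fingertips, in m); z points along the fingers, y is the line along which they close (so a half turn about z gives the same grasp; the last joint's range is limited). The gripper opens to 87 mm and grips with 3 to 60 N. Pads are 19 mm wide; open, the fingers measure 117 mm over their backs; the gripper's body (75 mm by 190 mm) begins 51 mm behind the grasp point.
Start: joints at [1.121, 0.321, -0.07, 1.45, 0.023, 1.371, -0.057], TCP at [0.291, -0.581, 0.242] pointing down, gripper open.
Joint ranges: [-2.86, 2.86], [-0.3, 2.09], [-1.38, 1.24], [0.06, 2.45], [-1.56, 4.7], [0.09, 2.05], [-2.69, 2.69]. Speed limits (rad/s): [2.57, 2.57, 3.14, 3.14, 3.14, 3.14, 3.14].

## Interface

Orientations are given as a rotation vector (axis times angle).
In Python, from bench import ctrl gives the robot as it stands.
- The arm moves only by the shell command python3 -m crank 'ROWS' [OPENING] [FORCE]. ROWS is JSON, a list of rows, each an object of numbers: "tx", "ty", "tz": the shift along the tool's x, y, z in mm; "turn": the turn about the tool's z in units of 5 degrees (1.0 is 5 degrees). In form: [{"tx": .., "ty": .., "tz": .., "turn": ..}, ...]. A call has 1 to 5 rows; each row is the pose to reach, as a shift and turn from the pose commanded when the call began, along the tool's axes at that moment; what a row does not reach only later rows make up. A row lasts 1/8 s, in which the tool goes at most 62.5 mm and 10.7 degrees, less where a joint would pass 70% of its speed; a pose out of reach is approached as far as the arm can. A call with a gripper value outside its range is refused whole. OPENING is the finger opening in mm, from 0 to 87, set as the call begins (- or left out, the last holds). The fingers move at their own pace and stop on an object; FORCE is the grip in N (left out, the last holds). Time passes only in rows, so rows that repeat a pose let the fingers close. It gives the time, the measured TCP pose, the force, the opening and the grip force at its end, in the units of the state.
- ctrl.get_state(): the state, without advancing time (a new reading comes with each control period).
- ctrl.get_image(name): name is "scene" or "top" or "wrist"; returns (picture, depth): 384x512x3 uint8, red, green, blue; 384x512 float32, m along the optical axis (not along the pixel's ray), 0 where there is no reading.
- ctrl.camera_model(name): a dict with "intrinsics" (3x3 intrinsics, pixels), "origin" and "orientation" of the camera in the world. Camera axes: x right, y down, z forward; pixel columns grow to the right and rows downward; lengths in m; the calibration is good to about 2 mm. A picture is of the moment at which its call begins: read the wrist's pose just before it. camera_model takes no time and is no camera call; for the wrist camera it gives the pose at the moment of the call.
- ctrl.close_job(): hands the job in; it is judged then, once.
Trained networks look in the newest picture that a camera, given by its name, has taken for a name from the list of things; names that differ only in an ending like _2 or _b are one class to them, and where a whole thing is asked for, a point or a joint stands for the part that bears it (a point fixed in the world has none). Each returns a list of dicts, best first, with "confidence" (0 to 1); they miss things now and then, are a little off and sometimes report something else, mostly with a low value. They report only what shows in the picture. A call takes as long as a camera call. They do not tell look-alikes from the thing itself.
- ctrl.recognise(camera, query): "xyz" ([x, y, z] in m, in world coordinates, good to about 4 mm: the middle of the surface that is visible of it).
- ctrl.mark_of(camera, query): "xyz" ([x, y, z] in m, in world coordinates, good to about 4 mm: a listed point, or the origin of a listed thing).
The state is a dict: "time": time; "joint_positions": joint angles; "qd": joint speeds; "joint_torque": joint torques, N m; "position": TCP position; "tool_rot": TCP orientation; "ft_force": force on the tool from outside, world axes, zero at the start; "torque": the same for the moment, N m; "grip_width": opening from 0.0 (shut) to 1.0 (fully open); "grip_force": force on a finger pad.
Only numpy, scipy, OpenCV 4.12 (cv2) and the standard library are available. Lean on these libraries where they do the work, as an engineer would, in place of code of your own. Each camera call takes 0.05 s, during which the arm holds its last target. There are 200 camera calls.

## Working session

There is one attempt and no reset: what is moved stays moved. The work goes in short steps, Python scripts to look and compute and a shell command to move; the robot and the scene stay as the last step left them, time stands still between calls to the robot, and variables do not carry over. Pictures are saved under pics/ and viewed, at most 10 in all, crops included, and the job is handed in when it is done.

```bash
ls; mkdir -p pics
python3 - <<'E'
from bench import ctrl
import cv2,numpy as np
s=ctrl.get_state();print(s['time'],s['position'],s['tool_rot'],s['grip_width'])
ims=[]
for c in ['top','scene']:
    im,d=ctrl.get_image(c);cv2.imwrite(f'pics/{c}0.png',im[:,:,::-1]);
    np.save(f'{c}0.npy',d)
    m=ctrl.camera_model(c);print(c,m)
for q in ['medium_tin','narrow_tin','wide_in','grip_top','pointer','mark','fixture']:
    for c in ['top','scene']:
        print(q,c,[(np.round(r['xyz'],3).tolist(),round(r['confidence'],2)) for r in ctrl.mark_of(c,q)][:4])
for q in ['tube','speaker','bracket','insulator','transformer']:
    print(q,[(np.round(r['xyz'],3).tolist(),round(r['confidence'],2)) for r in ctrl.mark_of('top',q)][:2])
E
```

```text
pics
0.0 [ 0.29051886 -0.58088591  0.2404581 ] [-3.05568871e+00 -7.21662105e-01  7.99294614e-04] 0.9979664805994554
top {'intrinsics': array([[464.4904505 ,   0.        , 254.55884865],
       [  0.        , 464.4904505 , 191.77059759],
       [  0.        ,   0.        ,   1.        ]]), 'origin': array([ 0.38935464, -0.00323983,  1.73719522]), 'orientation': array([-2.152892  ,  2.1646866 , -0.10889545])}
scene {'intrinsics': array([[414.98604309,   0.        , 257.63166093],
       [  0.        , 414.98604309, 193.82885037],
       [  0.        ,   0.        ,   1.        ]]), 'origin': array([1.1491931 , 0.34793064, 1.02183272]), 'orientation': array([-1.37930359, -2.34892943,  0.77052897])}
medium_tin top [([0.488, -0.267, 0.001], 0.62), ([0.564, -0.461, -0.005], 0.58), ([0.551, -0.36, 0.001], 0.48)]
medium_tin scene [([0.552, -0.363, -0.0], 0.95), ([0.491, -0.27, -0.003], 0.94), ([0.597, -0.259, -0.0], 0.9), ([0.558, -0.462, -0.002], 0.86)]
narrow_tin top [([0.458, 0.318, 0.002], 0.52)]
narrow_tin scene [([0.464, 0.317, 0.0], 0.61)]
wide_in top [([0.604, 0.13, 0.032], 0.8)]
wide_in scene [([0.599, 0.131, 0.028], 0.75)]
grip_top top [([0.587, 0.033, 0.098], 0.93)]
grip_top scene [([0.584, 0.036, 0.099], 0.9)]
pointer top [([0.653, 0.057, 0.023], 0.87)]
pointer scene [([0.655, 0.058, 0.027], 0.81)]
mark top [([0.641, -0.011, 0.024], 0.45)]
mark scene [([0.645, -0.007, 0.024], 0.6)]
fixture top [([0.591, 0.071, 0.001], 0.91)]
fixture scene [([0.596, 0.072, -0.003], 0.59), ([0.376, 0.144, 0.0], 0.37)]
tube [([0.645, -0.009, 0.024], 0.6), ([0.753, -0.226, -0.003], 0.46)]
speaker [([0.786, -0.025, -0.001], 0.71), ([0.641, -0.012, 0.025], 0.61)]
bracket [([0.371, 0.143, 0.001], 0.69)]
insulator [([0.692, -0.332, -0.002], 0.62)]
transformer [([0.622, 0.448, 0.004], 0.72), ([0.784, -0.024, 0.002], 0.72)]
```

View pics/top0.png

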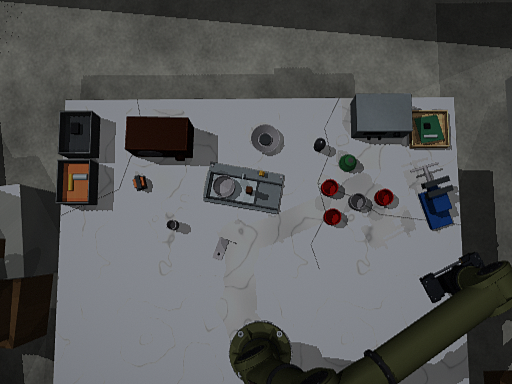

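View pics/scene0.png

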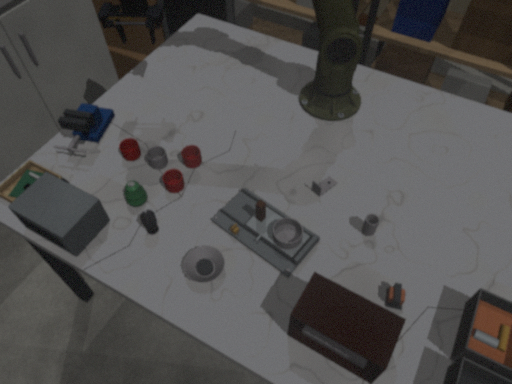

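```bash
cat > h.py <<'E'
from bench import ctrl
import cv2,numpy as np
from scipy.spatial.transform import Rotation as Ro
def cloud(c,d,im=None):
    m=ctrl.camera_model(c);K=np.array(m['intrinsics']);R=Ro.from_rotvec(m['orientation']).as_matrix()
    v,u=np.indices(d.shape);P=np.stack([(u-K[0,2])/K[0,0]*d,(v-K[1,2])/K[1,1]*d,d],-1)@R.T+m['origin']
    P[d<=0]=np.nan;return P
def proj(c,p):
    m=ctrl.camera_model(c);K=np.array(m['intrinsics']);R=Ro.from_rotvec(m['orientation']).as_matrix()
    q=K@(R.T@(np.array(p)-m['origin']));return np.round(q[:2]/q[2],1)
def go(p,yaw=None):
    "rows to bring TCP to p, tool y along yaw (deg, mod 180)"
    s=ctrl.get_state();R=Ro.from_rotvec(s['tool_rot']).as_matrix()
    t=R.T@(np.array(p)-s['position'])*1000
    y=np.degrees(np.arctan2(R[1,1],R[0,1]));o=''
    if yaw is not None:
        dy=(yaw-y+90)%180-90;o='turn %.2f'%(-dy/5)
    print('t',round(s['time'],2),'pos',np.round(s['position'],4),'tooly %.1f zaxis %s'%(y,np.round(R[:,2],3)),'-> tx %.1f ty %.1f tz %.1f'%tuple(t),o,'F',np.round(s['ft_force'],1),'w %.1f'%(87*s['grip_width']),'gf %.1f'%s['grip_force'])
def fitc(xy):
    A=np.c_[2*xy,np.ones(len(xy))];s=np.linalg.lstsq(A,(xy**2).sum(1),rcond=None)[0]
    return s[:2],np.sqrt(s[2]+s[:2]@s[:2])
E
python3 - <<'E'
from h import *
im=cv2.imread('pics/top0.png');
for n,p in dict(med=[.552,-.361,.05],nar=[.461,.318,.065],wide=[.601,.13,.028],grip=[.5855,.0345,.1],ptr=[.654,.0575,.024],mark=[.643,-.009,.024]).items(): print(n,proj('top',p))
a=cv2.resize(im[165:235,300:405],None,fx=5,fy=5,interpolation=cv2.INTER_CUBIC);b=cv2.resize(im[150:220,195:300],None,fx=5,fy=5,interpolation=cv2.INTER_CUBIC)
cv2.imwrite('pics/crop.png',cv2.resize(np.vstack([a,b]),None,fx=.85,fy=.85))
P=cloud('top',np.load('top0.npy'))
for c,r,z in [((.552,-.361),.045,(.042,.058)),((.461,.318),.035,(.055,.073)),((.601,.13),.05,(.052,.064)),((.5855,.0345),.025,(.085,.11))]:
    m=(np.hypot(P[...,0]-c[0],P[...,1]-c[1])<r)&(P[...,2]>z[0])&(P[...,2]<z[1]);q=P[m];print(m.sum(),q.mean(0),fitc(q[:,:2]))
go([.552,-.361,.24],-9)
E
```

```text
med [357.8 198.4]
nar [170.5 224.3]
wide [223.5 186.6]
grip [248.8 188.3]
ptr [243.1 172.5]
mark [260.9 175.3]
55 [ 0.54336945 -0.36248477  0.04975069] (array([ 0.54448348, -0.36077327]), np.float64(0.028208952669375443))
34 [0.46161375 0.31446643 0.06520512] (array([0.46192452, 0.31625063]), np.float64(0.01743156190970694))
62 [0.60097118 0.12949817 0.05914605] (array([0.60097523, 0.12874349]), np.float64(0.03925243656517424))
39 [0.58400134 0.03552417 0.09879992] (array([0.58424878, 0.03557693]), np.float64(0.00894744897154289))
t 1.05 pos [ 0.2908 -0.5814  0.2416] tooly -63.4 zaxis [ 0. -0. -1.] -> tx 332.2 ty -80.2 tz 1.6 turn -10.88 F [-0.4 -0.1  0.7] w 87.3 gf 0.0
```

View pics/crop.png

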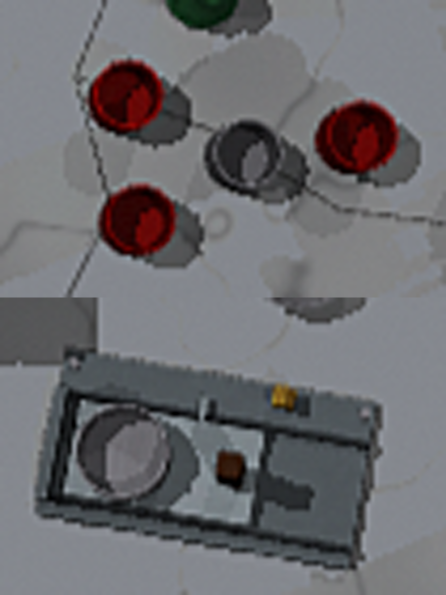

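The picture shows one grey tin at top pixel (358,201), which is the medium tin by its description. The red look-alikes at (331,188), (333,217) and (384,197) stay out of it. The narrow tin is at (172,225), the wide tin at (224,187), the grip at (249,188), the pointer at (243,173) and the mark block at (261,174).

```bash
python3 -m crank '[{"tx":55,"ty":-16,"tz":0,"turn":-2},{"tx":110,"ty":-32,"tz":0,"turn":-4},{"tx":165,"ty":-48,"tz":0,"turn":-6},{"tx":220,"ty":-64,"tz":0,"turn":-8},{"tx":275,"ty":-80,"tz":0,"turn":-10}]' 87 20; python3 -c "
from h import *
go([.544,-.361,.2],-9)"
```

```text
time: 1.68
position: [0.5021, -0.3855, 0.2418]
tool_rot: [2.46, 1.953, -0.0]
ft_force: [-0.2, -1.3, 0.7]
grip_width: 0.999
grip_force: 0.0
t 1.68 pos [ 0.5021 -0.3855  0.2418] tooly -13.1 zaxis [ 0.    -0.001 -1.   ] -> tx 33.4 ty 35.2 tz 41.8 turn -0.82 F [-0.2 -1.3  0.7] w 86.9 gf 0.0
```

```bash
python3 -m crank '[{"tx":17,"ty":18,"tz":20,"turn":-0.8},{"tx":33,"ty":35,"tz":42,"turn":-0.8},{"tx":33,"ty":35,"tz":42,"turn":-0.8},{"tx":33,"ty":35,"tz":42,"turn":-0.8}]'
cat >> h.py <<'E'
def ring(c,r,zlo,zhi,rad,cam='wrist',save=None):
    im,d=ctrl.get_image(cam);P=cloud(cam,d)
    if save: cv2.imwrite(save,im[:,:,::-1])
    for _ in range(2):
        m=(np.hypot(P[...,0]-c[0],P[...,1]-c[1])<r)&(P[...,2]>zlo)&(P[...,2]<zhi);q=P[m]
        if len(q)<10: print('few',len(q));return None
        k,R=fitc(q[:,:2]);print(len(q),'mean',q.mean(0).round(4),'circle',k.round(4),R.round(4));c=k
    return k
E
python3 -c "
from h import *
k=ring([.544,-.361],.045,.045,.056,.03,save='pics/w1.png')
if k is not None: go([*k,.052],-9)"
```

```text
time: 2.17
position: [0.5415, -0.3646, 0.1998]
tool_rot: [2.398, 2.029, -0.002]
ft_force: [-0.4, -0.8, -0.3]
grip_width: 1.0
grip_force: 0.0
548 mean [ 0.5466 -0.363   0.0503] circle [ 0.5472 -0.3613] 0.0281
548 mean [ 0.5466 -0.363   0.0503] circle [ 0.5472 -0.3613] 0.0281
t 2.23 pos [ 0.5415 -0.3649  0.2003] tooly -9.6 zaxis [-0.    -0.002 -1.   ] -> tx 4.8 ty 4.9 tz 148.3 turn -0.12 F [ 0.1  0.2 -0.2] w 87.1 gf 0.0
```

View pics/w1.png

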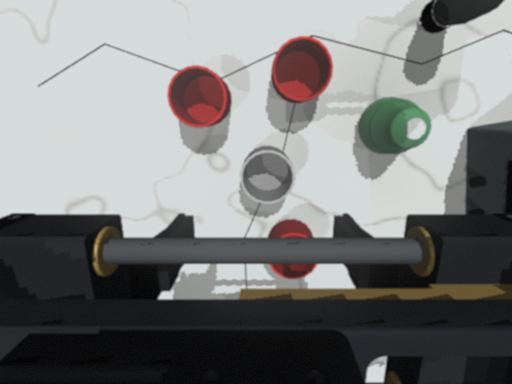

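The wrist view shows the grey tin at (266,174) with red tins clear around it. Its rim is measured at z = 50 mm, as it should be.

```bash
python3 -m crank '[{"tx":5,"ty":5,"tz":40},{"tx":5,"ty":5,"tz":80},{"tx":5,"ty":5,"tz":115},{"tx":5,"ty":5,"tz":115}]'; python3 -c "
from h import *
go([.547,-.3615,.053],-9)"
```

```text
t 2.23 pos [ 0.5415 -0.3649  0.2003] tooly -9.6 zaxis [-0.    -0.002 -1.   ] -> tx 4.5 ty 4.8 tz 147.3 turn -0.12 F [ 0.1  0.2 -0.2] w 87.1 gf 0.0$[0]: bad value
```

```bash
python3 -m crank '[{"tx":5,"ty":5,"tz":40,"turn":0},{"tx":5,"ty":5,"tz":80,"turn":0},{"tx":5,"ty":5,"tz":115,"turn":0},{"tx":5,"ty":5,"tz":115,"turn":0}]'; python3 -c "
from h import *
go([.547,-.3615,.053],-9)"
```

```text
time: 2.72
position: [0.5456, -0.3594, 0.0825]
tool_rot: [-2.395, -2.026, 0.004]
ft_force: [-0.2, -0.8, 0.8]
grip_width: 1.002
grip_force: 0.0
t 2.73 pos [ 0.5456 -0.3594  0.0825] tooly -9.6 zaxis [-0.005  0.002 -1.   ] -> tx -1.9 ty 1.9 tz 29.5 turn -0.11 F [-0.2 -0.8  0.8] w 87.2 gf 0.0
```

```bash
python3 -m crank '[{"tx":-2,"ty":2,"tz":15,"turn":0},{"tx":-2,"ty":2,"tz":29,"turn":0},{"tx":-2,"ty":2,"tz":29,"turn":0}]'; python3 -m crank '[{"tx":-2,"ty":2,"tz":0,"turn":0},{"tx":-2,"ty":2,"tz":0,"turn":0},{"tx":-2,"ty":2,"tz":0,"turn":0},{"tx":-2,"ty":2,"tz":0,"turn":0}]' 50 15;  python3 -c "
from h import *
go([.547,-.3615,.053],-9)"
```

```text
time: 3.1
position: [0.5494, -0.3608, 0.0546]
tool_rot: [-2.395, -2.03, 0.001]
ft_force: [0.9, -0.8, 0.8]
grip_width: 1.001
grip_force: 0.0
time: 3.6
position: [0.5515, -0.3635, 0.0559]
tool_rot: [2.397, 2.031, -0.001]
ft_force: [-1.3, 1.1, 2.5]
grip_width: 0.683
grip_force: 15.0
t 3.6 pos [ 0.5515 -0.3635  0.0559] tooly -9.4 zaxis [-0. -0. -1.] -> tx 1.2 ty -4.7 tz 2.9 turn -0.09 F [-1.3  1.1  2.5] w 59.4 gf 15.0
```

```bash
python3 -m crank '[{"tx":0,"ty":0,"tz":-20,"turn":0},{"tx":0,"ty":0,"tz":-60,"turn":0},{"tx":0,"ty":0,"tz":-110,"turn":0},{"tx":40,"ty":0,"tz":-150,"turn":0},{"tx":80,"ty":0,"tz":-150,"turn":0}]' - 20;  python3 -c "
from h import *
go([.59,.0,.2],-9)"
```

```text
time: 4.22
position: [0.5675, -0.2845, 0.2118]
tool_rot: [2.391, 2.024, 0.007]
ft_force: [0.8, 0.6, -1.7]
grip_width: 0.686
grip_force: 20.0
t 4.22 pos [ 0.5675 -0.2845  0.2118] tooly -9.5 zaxis [ 0.009 -0.004 -1.   ] -> tx 284.3 ty -24.8 tz 10.8 turn -0.10 F [ 0.8  0.6 -1.7] w 59.7 gf 20.0
```

```bash
python3 -m crank '[{"tx":55,"ty":-5,"tz":5,"turn":0},{"tx":110,"ty":-10,"tz":10,"turn":0},{"tx":170,"ty":-15,"tz":10,"turn":0},{"tx":230,"ty":-20,"tz":10,"turn":0},{"tx":284,"ty":-25,"tz":10,"turn":0}]'; python3 -m crank '[{"tx":0,"ty":0,"tz":0,"turn":0},{"tx":0,"ty":0,"tz":0,"turn":0}]'
cat >> h.py <<'E'
def look(save=None):
    im,d=ctrl.get_image('wrist');P=cloud('wrist',d)
    if save: cv2.imwrite(save,im[:,:,::-1])
    for q in ['wide_in','grip_top','pointer','mark']:
        print(q,[(np.round(r['xyz'],4).tolist(),round(r['confidence'],2)) for r in ctrl.mark_of('wrist',q)][:2])
    return P
def near(P,c,r,zlo,zhi):
    return P[(np.hypot(P[...,0]-c[0],P[...,1]-c[1])<r)&(P[...,2]>zlo)&(P[...,2]<zhi)]
E
python3 -c "
from h import *
P=look('pics/w2.png')
q=near(P,[.601,.129],.05,.055,.063);print(len(q));print(fitc(q[:,:2]))
q=near(P,[.585,.035],.025,.095,.104);print(len(q),q.mean(0),cv2.minAreaRect(q[:,:2].astype('f')*1000))
go([.601,.129,.13],-9)"
```

```text
time: 4.85
position: [0.5869, 0.0026, 0.1973]
tool_rot: [2.394, 2.032, 0.003]
ft_force: [1.2, 0.1, -1.0]
grip_width: 0.681
grip_force: 20.0
time: 5.1
position: [0.5869, -0.0003, 0.1965]
tool_rot: [2.395, 2.031, 0.001]
ft_force: [-0.4, -0.4, -1.6]
grip_width: 0.683
grip_force: 20.0
wide_in [([0.6059, 0.1341, 0.0287], 0.79)]
grip_top [([0.5885, 0.0351, 0.0956], 0.78)]
pointer [([0.6552, 0.0618, 0.0215], 0.83)]
mark [([0.6447, -0.0096, 0.0258], 0.7)]
1029
(array([0.60334508, 0.12759585]), np.float64(0.03899576479260721))
622 [0.58648905 0.03521358 0.09969221] ((586.249755859375, 34.68752670288086), (21.992536544799805, 21.18501853942871), 80.27903747558594)
t 5.35 pos [ 0.5867 -0.0017  0.1956] tooly -9.6 zaxis [ 0. -0. -1.] -> tx 131.3 ty -7.6 tz 65.6 turn -0.11 F [ 0.1  0.2 -1.3] w 59.2 gf 20.0
```

View pics/w2.png

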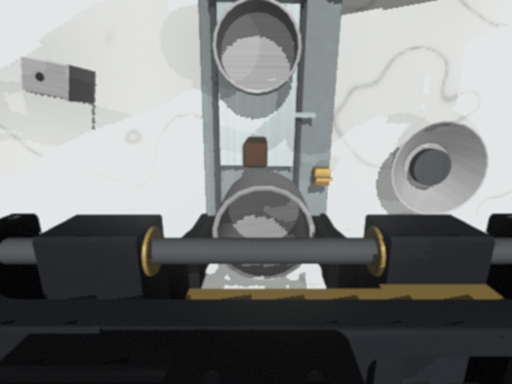

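The wrist view shows the wide tin at (257,45), the grip at (255,152), the pointer at (306,115), the brass mark at (322,176), and the held tin level at (264,230). The grip top is measured at 99.7 mm and the post as 22 mm square, which matches. Now I'll measure the held tin's offset.

```bash
python3 -c "
from h import *
im,d=ctrl.get_image('wrist');P=cloud('wrist',d);s=ctrl.get_state();p=s['position']
q=near(P,p[:2],.034,p[2]-.012,p[2]+.004);print(len(q),np.percentile(q[:,2],[5,50,95])-p[2])
k,R=fitc(q[:,:2]);q=q[abs(np.hypot(*(q[:,:2]-k).T)-R)<.003];k,R=fitc(q[:,:2]);print(len(q),k-p[:2],R)
o=k-p[:2]
go([.603-o[0],.128-o[1],.125],-9.7)"
```

```text
1916 [-0.01103529 -0.00586681 -0.00223982]
1843 [0.00100936 0.0024486 ] 0.028227656683612462
t 5.4 pos [ 0.5866 -0.0014  0.1956] tooly -9.5 zaxis [-0. -0. -1.] -> tx 127.8 ty -5.9 tz 70.5 turn 0.03 F [0.4 0.1 0.1] w 59.3 gf 20.0
```

```bash
python3 -m crank '[{"tx":45,"ty":-2,"tz":0,"turn":0},{"tx":90,"ty":-4,"tz":0,"turn":0},{"tx":128,"ty":-6,"tz":0,"turn":0},{"tx":128,"ty":-6,"tz":30,"turn":0},{"tx":128,"ty":-6,"tz":60,"turn":0}]'; python3 -m crank '[{"tx":0,"ty":0,"tz":0,"turn":0},{"tx":0,"ty":0,"tz":0,"turn":0}]'; python3 -c "
from h import *
go([.602,.1255,.084],-9.7)"
```

```text
time: 6.02
position: [0.602, 0.1274, 0.1351]
tool_rot: [2.396, 2.032, 0.001]
ft_force: [0.7, -0.6, -1.0]
grip_width: 0.681
grip_force: 20.0
time: 6.28
position: [0.6024, 0.1269, 0.1366]
tool_rot: [2.397, 2.03, 0.002]
ft_force: [0.7, -0.2, -0.1]
grip_width: 0.682
grip_force: 20.0
t 6.28 pos [0.6024 0.1269 0.1366] tooly -9.5 zaxis [ 0.001  0.    -1.   ] -> tx -1.5 ty -0.2 tz 52.6 turn 0.05 F [ 0.7 -0.2 -0.1] w 59.4 gf 20.0
```

```bash
python3 -m crank '[{"tx":-1.5,"ty":0,"tz":12,"turn":0},{"tx":-1.5,"ty":0,"tz":24,"turn":0},{"tx":-1.5,"ty":0,"tz":36,"turn":0},{"tx":-1.5,"ty":0,"tz":44,"turn":0},{"tx":-1.5,"ty":0,"tz":44,"turn":0}]'; python3 -c "
from h import *
go([.602,.1255,.084],-9.7)"
```

```text
time: 6.9
position: [0.6008, 0.1256, 0.0905]
tool_rot: [-2.396, -2.031, 0.002]
ft_force: [0.4, -0.4, -1.7]
grip_width: 0.684
grip_force: 20.0
t 6.9 pos [0.6008 0.1256 0.0905] tooly -9.4 zaxis [-0.002 -0.    -1.   ] -> tx 0.1 ty 1.2 tz 6.5 turn 0.06 F [ 0.4 -0.4 -1.7] w 59.5 gf 20.0
```

```bash
python3 -m crank '[{"tx":0,"ty":0,"tz":2,"turn":0},{"tx":0,"ty":0,"tz":4,"turn":0},{"tx":0,"ty":0,"tz":6,"turn":0},{"tx":0,"ty":0,"tz":6,"turn":0}]'; python3 -c "
from h import *
go([.602,.1255,.084],-9.7)"
```

```text
time: 7.4
position: [0.6013, 0.1256, 0.0854]
tool_rot: [2.396, 2.031, -0.0]
ft_force: [-0.4, 0.2, -1.1]
grip_width: 0.682
grip_force: 20.0
t 7.4 pos [0.6013 0.1256 0.0854] tooly -9.4 zaxis [-0. -0. -1.] -> tx 0.0 ty 0.7 tz 1.4 turn 0.05 F [-0.4  0.2 -1.1] w 59.3 gf 20.0
```

```bash
python3 -m crank '[{"tx":0,"ty":0.5,"tz":1.5,"turn":0},{"tx":0,"ty":0.5,"tz":3,"turn":0},{"tx":0,"ty":0.5,"tz":3,"turn":0}]'; python3 -c "
from h import *
go([.602,.1255,.084],-9.7)
im,d=ctrl.get_image('wrist');P=cloud('wrist',d);p=ctrl.get_state()['position']
q=near(P,p[:2],.034,p[2]-.014,p[2]+.004);k,R=fitc(q[:,:2]);q=q[abs(np.hypot(*(q[:,:2]-k).T)-R)<.003];print('rim z',np.median(q[:,2]),np.percentile(q[:,2],[10,90]),fitc(q[:,:2]))
q=near(P,k,.045,.055,.063);print(len(q),fitc(q[:,:2]))"
```

```text
time: 7.78
position: [0.6022, 0.1256, 0.0838]
tool_rot: [2.396, 2.031, 0.0]
ft_force: [-2.9, -1.0, 6.7]
grip_width: 0.677
grip_force: 20.0
t 7.78 pos [0.6022 0.1256 0.0838] tooly -9.4 zaxis [ 0.001 -0.    -1.   ] -> tx -0.2 ty -0.2 tz -0.2 turn 0.05 F [-2.9 -1.   6.7] w 58.9 gf 20.0
rim z 0.07788186007045839 [0.07230327 0.07913651] (array([0.60320278, 0.12813903]), np.float64(0.028223419742555867))
1257 (array([0.60422632, 0.13589987]), np.float64(0.03282918942071112))
```

The rim is at 78 mm and there is floor contact, so the tin is seated. I'll release and lift.

```bash
python3 -m crank '[{"tx":0,"ty":0,"tz":-1,"turn":0},{"tx":0,"ty":0,"tz":-1,"turn":0},{"tx":0,"ty":0,"tz":-1,"turn":0}]' 72; python3 -m crank '[{"tx":0,"ty":0,"tz":-15,"turn":0},{"tx":0,"ty":0,"tz":-50,"turn":0},{"tx":0,"ty":0,"tz":-100,"turn":0},{"tx":0,"ty":0,"tz":-135,"turn":0},{"tx":0,"ty":0,"tz":-135,"turn":0}]' 70;python3 -c "
from h import *
go([.462,.27,.2],-9.7)"
```

```text
time: 8.2
position: [0.6018, 0.1255, 0.0833]
tool_rot: [-2.396, -2.031, 0.0]
ft_force: [0.3, -0.2, 0.2]
grip_width: 0.82
grip_force: 0.0
time: 8.82
position: [0.6039, 0.1265, 0.2233]
tool_rot: [2.393, 2.029, 0.01]
ft_force: [0.3, 0.1, -0.1]
grip_width: 0.803
grip_force: 0.0
t 8.82 pos [0.6039 0.1265 0.2233] tooly -9.4 zaxis [ 0.008  0.001 -1.   ] -> tx 118.3 ty -163.6 tz 22.4 turn 0.06 F [ 0.3  0.1 -0.1] w 69.9 gf 0.0
```

```bash
python3 -m crank '[{"tx":28,"ty":-40,"tz":5,"turn":0},{"tx":56,"ty":-80,"tz":10,"turn":0},{"tx":84,"ty":-120,"tz":15,"turn":0},{"tx":112,"ty":-163,"tz":22,"turn":0},{"tx":112,"ty":-163,"tz":22,"turn":0}]' 65;python3 -c "
from h import *
k=ring([.462,.316],.03,.06,.07,.018,save='pics/w3.png')
go([*k,.07],-9.7)"
```

```text
time: 9.45
position: [0.4552, 0.2663, 0.1959]
tool_rot: [-2.387, -2.041, 0.003]
ft_force: [0.6, -0.7, -0.0]
grip_width: 0.745
grip_force: 0.0
378 mean [0.4664 0.3149 0.0652] circle [0.4663 0.3151] 0.0171
378 mean [0.4664 0.3149 0.0652] circle [0.4663 0.3151] 0.0171
t 9.5 pos [0.4576 0.264  0.1961] tooly -9.2 zaxis [-0.001 -0.001 -1.   ] -> tx 52.0 ty 0.5 tz 126.1 turn 0.11 F [ 0.4 -0.5  0.4] w 64.8 gf 0.0
```

```bash
python3 -m crank '[{"tx":30,"ty":0,"tz":10,"turn":0},{"tx":52,"ty":0,"tz":40,"turn":0},{"tx":52,"ty":0,"tz":80,"turn":0},{"tx":52,"ty":0,"tz":105,"turn":0},{"tx":52,"ty":0,"tz":105,"turn":0}]' 65;python3 -c "
from h import *
go([.4663,.3151,.07],-9.7)"
```

```text
time: 10.12
position: [0.4675, 0.3118, 0.0891]
tool_rot: [-2.398, -2.029, 0.008]
ft_force: [-0.4, -0.4, -0.3]
grip_width: 0.747
grip_force: 0.0
t 10.12 pos [0.4675 0.3118 0.0891] tooly -9.5 zaxis [-0.004 -0.003 -1.   ] -> tx 3.1 ty -1.7 tz 19.1 turn 0.03 F [-0.4 -0.4 -0.3] w 65.0 gf 0.0
```

```bash
python3 -m crank '[{"tx":3,"ty":-1.5,"tz":10,"turn":0},{"tx":3,"ty":-1.5,"tz":19,"turn":0},{"tx":3,"ty":-1.5,"tz":19,"turn":0}]' 65; python3 -m crank '[{"tx":0,"ty":0,"tz":0,"turn":0},{"tx":0,"ty":0,"tz":0,"turn":0},{"tx":0,"ty":0,"tz":0,"turn":0},{"tx":0,"ty":0,"tz":0,"turn":0}]' 28 15;python3 -c "
from h import *
go([.4663,.3151,.07],-9.7)"
```

```text
time: 10.5
position: [0.4668, 0.317, 0.0722]
tool_rot: [2.396, 2.031, -0.001]
ft_force: [0.8, -0.3, 0.2]
grip_width: 0.75
grip_force: 0.0
time: 11.0
position: [0.467, 0.3173, 0.0727]
tool_rot: [2.396, 2.031, 0.0]
ft_force: [-0.5, 0.7, 1.2]
grip_width: 0.437
grip_force: 15.0
t 11.0 pos [0.467  0.3173 0.0727] tooly -9.4 zaxis [ 0.  0. -1.] -> tx -2.3 ty -0.3 tz 2.7 turn 0.06 F [-0.5  0.7  1.2] w 38.0 gf 15.0
```

```bash
python3 -m crank '[{"tx":0,"ty":0,"tz":-20,"turn":0},{"tx":0,"ty":0,"tz":-70,"turn":0},{"tx":0,"ty":0,"tz":-125,"turn":0},{"tx":-30,"ty":20,"tz":-150,"turn":0},{"tx":-60,"ty":40,"tz":-150,"turn":0}]' - 20;python3 -c "
from h import *
go([.59,.01,.215],-9.7)"
```

```text
time: 11.62
position: [0.4981, 0.2524, 0.227]
tool_rot: [2.392, 2.032, 0.01]
ft_force: [0.6, -0.7, -1.6]
grip_width: 0.435
grip_force: 19.9
t 11.62 pos [0.4981 0.2524 0.227 ] tooly -9.3 zaxis [ 0.007  0.002 -1.   ] -> tx -224.3 ty 129.8 tz 12.1 turn 0.08 F [ 0.6 -0.7 -1.6] w 37.8 gf 19.9
```

```bash
python3 -m crank '[{"tx":-44,"ty":26,"tz":0,"turn":0},{"tx":-88,"ty":52,"tz":0,"turn":0},{"tx":-132,"ty":78,"tz":5,"turn":0},{"tx":-178,"ty":104,"tz":8,"turn":0},{"tx":-224,"ty":130,"tz":10,"turn":0}]';python3 -m crank '[{"tx":0,"ty":0,"tz":0,"turn":0},{"tx":0,"ty":0,"tz":0,"turn":0}]'
cat > m.py <<'E'
from h import *
im,d=ctrl.get_image('wrist');P=cloud('wrist',d);p=ctrl.get_state()['position']
cv2.imwrite('pics/w4.png',im[:,:,::-1])
q=near(P,[.603,.128],.036,.074,.082);k,R=fitc(q[:,:2]);print('med',len(q),k,R,np.percentile(q[:,2],[5,50,95]))
q=near(P,p[:2],.025,p[2]-.016,p[2]+.002);h,R=fitc(q[:,:2]);q=q[abs(np.hypot(*(q[:,:2]-h).T)-R)<.003];h,R=fitc(q[:,:2]);print('held',len(q),h-p[:2],R,np.percentile(q[:,2],[5,50,95])-p[2])
t=k-(h-p[:2]);print('target',t);go([*t,.105],-9.7)
E
python3 m.py
```

```text
time: 12.25
position: [0.5888, 0.0079, 0.2141]
tool_rot: [2.395, 2.031, 0.002]
ft_force: [0.4, 0.4, -0.6]
grip_width: 0.435
grip_force: 19.9
time: 12.5
position: [0.5882, 0.0101, 0.2135]
tool_rot: [-2.396, -2.031, -0.002]
ft_force: [-0.3, 0.2, -0.8]
grip_width: 0.436
grip_force: 19.9
med 749 [0.60286852 0.12783199] 0.02807153136063316 [0.07534413 0.07820501 0.07957511]
held 852 [ 0.00030044 -0.00034342] 0.01818772285230184 [-0.01460359 -0.00735003 -0.00400488]
target [0.60256808 0.12817541]
t 12.55 pos [0.5881 0.011  0.2135] tooly -9.3 zaxis [ 0.001  0.001 -1.   ] -> tx 117.8 ty -4.7 tz 108.6 turn 0.08 F [-0.1  1.6 -0.5] w 37.8 gf 19.9
```

View pics/w4.png

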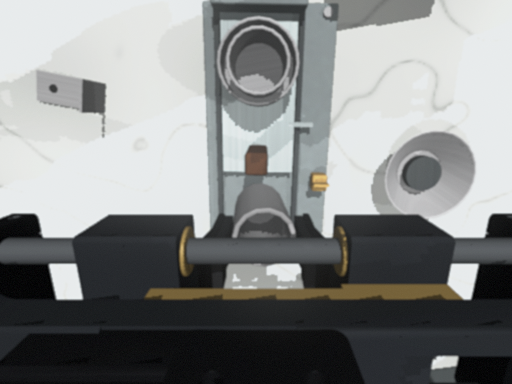

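The medium tin is nested and centred in the wide one at (258,60), and the narrow tin hangs straight at (263,215).

```bash
python3 -m crank '[{"tx":40,"ty":-2,"tz":0,"turn":0},{"tx":80,"ty":-3,"tz":0,"turn":0},{"tx":118,"ty":-5,"tz":0,"turn":0},{"tx":118,"ty":-5,"tz":25,"turn":0},{"tx":118,"ty":-5,"tz":48,"turn":0}]'; python3 -m crank '[{"tx":0,"ty":0,"tz":0,"turn":0},{"tx":0,"ty":0,"tz":0,"turn":0}]'; python3 -c "
from h import *
go([.6026,.128,.105],-9.7)"
```

```text
time: 13.18
position: [0.6018, 0.1298, 0.1648]
tool_rot: [2.391, 2.037, 0.002]
ft_force: [-0.2, -0.5, -0.4]
grip_width: 0.437
grip_force: 19.9
time: 13.42
position: [0.6028, 0.1277, 0.1659]
tool_rot: [2.394, 2.033, 0.002]
ft_force: [-0.7, 0.3, -0.1]
grip_width: 0.435
grip_force: 19.9
t 13.43 pos [0.6028 0.1277 0.1659] tooly -9.3 zaxis [ 0.002  0.001 -1.   ] -> tx 0.2 ty -0.3 tz 60.9 turn 0.07 F [-0.7  0.3 -0.1] w 37.9 gf 19.9
```

```bash
python3 -m crank '[{"tx":0,"ty":0,"tz":14,"turn":0},{"tx":0,"ty":0,"tz":28,"turn":0},{"tx":0,"ty":0,"tz":42,"turn":0},{"tx":0,"ty":0,"tz":52,"turn":0},{"tx":0,"ty":0,"tz":52,"turn":0}]'; python3 -c "
from h import *
go([.6026,.128,.105],-9.7)"
```

```text
time: 14.05
position: [0.6018, 0.1262, 0.1112]
tool_rot: [-2.395, -2.031, 0.003]
ft_force: [-0.5, -0.1, 0.2]
grip_width: 0.434
grip_force: 19.9
t 14.05 pos [0.6018 0.1262 0.1112] tooly -9.4 zaxis [-0.002 -0.    -1.   ] -> tx 1.9 ty 0.5 tz 6.2 turn 0.06 F [-0.5 -0.1  0.2] w 37.8 gf 19.9
```

```bash
python3 -m crank '[{"tx":0,"ty":0,"tz":2,"turn":0},{"tx":0,"ty":0,"tz":4,"turn":0},{"tx":0,"ty":0,"tz":6,"turn":0},{"tx":0,"ty":0,"tz":6,"turn":0}]'; python3 -c "
from h import *
go([.6026,.128,.105],-9.7)"
```

```text
time: 14.55
position: [0.6025, 0.1264, 0.1065]
tool_rot: [2.396, 2.031, -0.0]
ft_force: [-0.1, -0.8, -0.3]
grip_width: 0.436
grip_force: 19.9
t 14.55 pos [0.6025 0.1264 0.1065] tooly -9.4 zaxis [-0. -0. -1.] -> tx 1.5 ty -0.2 tz 1.5 turn 0.05 F [-0.1 -0.8 -0.3] w 37.9 gf 19.9
```

```bash
python3 -m crank '[{"tx":1,"ty":0,"tz":1.5,"turn":0},{"tx":1,"ty":0,"tz":3,"turn":0},{"tx":1,"ty":0,"tz":3,"turn":0}]'; python3 -c "
from h import *
go([.6026,.128,.105],-9.7)
im,d=ctrl.get_image('wrist');P=cloud('wrist',d);p=ctrl.get_state()['position']
q=near(P,p[:2],.021,.08,p[2]+.002);print(len(q),np.percentile(q[:,2],[5,50,75,90,97]))"
```

```text
time: 14.92
position: [0.603, 0.128, 0.1045]
tool_rot: [2.396, 2.032, 0.001]
ft_force: [-2.0, -0.9, 5.1]
grip_width: 0.43
grip_force: 20.0
t 14.93 pos [0.603  0.128  0.1045] tooly -9.4 zaxis [ 0.001  0.    -1.   ] -> tx -0.1 ty -0.4 tz -0.5 turn 0.06 F [-2.  -0.9  5.1] w 37.4 gf 20.0
1145 [0.08189655 0.09622439 0.09795596 0.09896628 0.10020283]
```

```bash
python3 -m crank '[{"tx":0,"ty":0,"tz":-1,"turn":0},{"tx":0,"ty":0,"tz":-1,"turn":0},{"tx":0,"ty":0,"tz":-1,"turn":0}]' 54; python3 -m crank '[{"tx":0,"ty":0,"tz":-15,"turn":0},{"tx":0,"ty":0,"tz":-50,"turn":0},{"tx":-40,"ty":0,"tz":-100,"turn":0},{"tx":-80,"ty":0,"tz":-110,"turn":0},{"tx":-110,"ty":0,"tz":-110,"turn":0}]' 54;python3 -m crank '[{"tx":0,"ty":0,"tz":0,"turn":0},{"tx":0,"ty":0,"tz":0,"turn":0}]';cat > m.py <<'E'
from h import *
P=look('pics/w5.png')
for n,zl,zh,r in [('nar',.093,.1,.024),('med',.074,.082,.036)]:
    q=near(P,[.603,.128],r,zl,zh)
    if len(q)>9:print(n,len(q),fitc(q[:,:2]),np.percentile(q[:,2],[5,50,95]))
q=near(P,[.586,.035],.025,.095,.104)
if len(q)>9:print('grip',len(q),q.mean(0),cv2.minAreaRect(q[:,:2].astype('f')*1000))
go([.5863,.035,.08],-9.7)
E
python3 m.py
```

```text
time: 15.35
position: [0.6026, 0.1272, 0.1042]
tool_rot: [-2.397, -2.031, 0.001]
ft_force: [0.5, -0.3, -0.3]
grip_width: 0.609
grip_force: 0.0
time: 15.98
position: [0.5857, 0.0171, 0.2175]
tool_rot: [2.395, 2.027, 0.004]
ft_force: [-1.0, -0.1, -0.2]
grip_width: 0.621
grip_force: 0.0
time: 16.23
position: [0.5848, 0.0201, 0.2152]
tool_rot: [-2.396, -2.032, -0.002]
ft_force: [0.1, 0.1, -1.4]
grip_width: 0.619
grip_force: 0.0
wide_in []
grip_top [([0.5841, 0.0315, 0.0978], 0.61)]
pointer [([0.6606, 0.0601, 0.0217], 0.91)]
mark [([0.643, -0.011, 0.0269], 0.68), ([0.3732, 0.147, 0.0025], 0.65)]
nar 511 (array([0.59939809, 0.1279682 ]), np.float64(0.01716926898293363)) [0.09461939 0.09696242 0.09828156]
med 810 (array([0.60309912, 0.1272991 ]), np.float64(0.026969458021239248)) [0.07536512 0.07801219 0.07965862]
grip 509 [0.58604086 0.03734342 0.09976818] ((585.9021606445312, 36.39536666870117), (22.413774490356445, 21.262165069580078), 80.22743225097656)
t 16.48 pos [0.5847 0.0202 0.2145] tooly -9.3 zaxis [-0.  0. -1.] -> tx 14.8 ty -0.8 tz 134.5 turn 0.08 F [0.9 0.4 0.8] w 54.2 gf 0.0
```

View pics/w5.png

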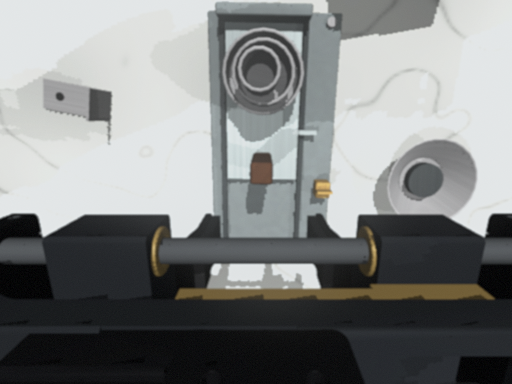

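All three tins are nested at (260,72). The grip is at (261,168), the pointer at (308,132) and the mark block at (322,188). Next I measure the pointer-to-mark distance along the slide while the carriage is closed.

```bash
cat > pm.py <<'E'
from h import *
a=np.radians(80.3);X=np.array([np.cos(a),np.sin(a)]);Y=np.array([-X[1],X[0]]);G=np.array([.5863,.0355])
def pm(cam):
    im,d=ctrl.get_image(cam);P=cloud(cam,d)
    q=P.reshape(-1,3);u=(q[:,:2]-G)@X;v=(q[:,:2]-G)@Y;z=q[:,2]
    m=(v>-.085)&(v<-.035)&(u>-.085)&(u<.05)
    print(cam,'block/fin'); 
    f=m&(z>.026)&(u<-.02)
    for lo in np.arange(.026,.05,.004):
        g=f&(z>lo)&(z<lo+.004)
        if g.sum()>3: print('  z%.3f'%lo,g.sum(),'u %.4f %.4f..%.4f'%(u[g].mean(),u[g].min(),u[g].max()),'v %.4f..%.4f'%(v[g].min(),v[g].max()))
    return im,u.reshape(d.shape),v.reshape(d.shape),z.reshape(d.shape)
if __name__=='__main__':
    im,u,v,z=pm('wrist')
    g=(v>-.072)&(v<-.045)&(u>-.03)&(u<.06)&(z>.0205)&(z<.03)
    print('pointer',g.sum(),u[g].mean(),np.percentile(u[g],[5,95]),v[g].min(),v[g].max(),np.median(z[g]))
    im=im.copy()
    c=cv2.resize(im[110:215,275:355],None,fx=5,fy=5,interpolation=cv2.INTER_CUBIC);cv2.imwrite('pics/c5.png',c[:,:,::-1])
E
python3 pm.py
```

```text
wrist block/fin
  z0.026 21 u -0.0301 -0.0425..-0.0239 v -0.0809..-0.0650
  z0.030 165 u -0.0324 -0.0433..-0.0239 v -0.0825..-0.0654
  z0.034 17 u -0.0333 -0.0396..-0.0283 v -0.0828..-0.0654
  z0.038 17 u -0.0330 -0.0356..-0.0323 v -0.0832..-0.0654
  z0.042 38 u -0.0341 -0.0360..-0.0324 v -0.0826..-0.0658
pointer 92 0.024136055679308387 [-0.02583747  0.03695429] -0.0713369855910208 -0.04545551244177308 0.024447247731871846
```

View pics/c5.png

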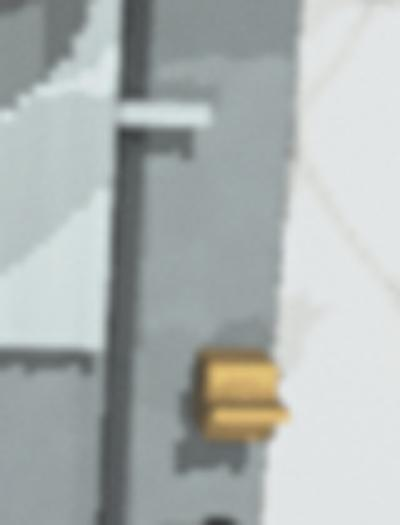

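The crop shows the pointer bar at about (165,114) and the brass fin as a thin ridge across the block at (243,415), so the mark is at the fin's centre, u = -0.034 along the slide.

```bash
cat >> pm.py <<'E'
    g=(v>-.066)&(v<-.05)&(u>0)&(u<.06)&(z>.021)&(z<.03)
    print('pointer',g.sum(),u[g].mean(),np.percentile(u[g],[5,95]),v[g].min(),v[g].max(),np.median(z[g]))
    go([.5863,.0355,.08],-9.7)
E
python3 pm.py|tail -2
```

```text
pointer 60 0.03442169955135628 [0.0320838  0.03674247] -0.0637417265645595 -0.05042908097735209 0.024178939686986034
t 16.57 pos [0.5847 0.0197 0.2144] tooly -9.4 zaxis [-0.  0. -1.] -> tx 15.8 ty -1.0 tz 134.4 turn 0.07 F [ 0.6  0.4 -0.3] w 53.8 gf 0.0
```

```bash
python3 -m crank '[{"tx":16,"ty":-1,"tz":20,"turn":0},{"tx":16,"ty":-1,"tz":55,"turn":0},{"tx":16,"ty":-1,"tz":90,"turn":0},{"tx":16,"ty":-1,"tz":90,"turn":0}]' 54;python3 -c "
from h import *
go([.5863,.0355,.078],-9.7)"
```

```text
time: 17.08
position: [0.5833, 0.036, 0.1205]
tool_rot: [-2.391, -2.03, 0.008]
ft_force: [0.2, 0.0, 0.1]
grip_width: 0.624
grip_force: 0.0
t 17.07 pos [0.5833 0.036  0.1205] tooly -9.3 zaxis [-0.008  0.001 -1.   ] -> tx 0.0 ty 3.3 tz 42.5 turn 0.07 F [0.2 0.  0.1] w 54.3 gf 0.0
```

```bash
python3 -m crank '[{"tx":0,"ty":2,"tz":15,"turn":0},{"tx":0,"ty":2,"tz":30,"turn":0},{"tx":0,"ty":2,"tz":42,"turn":0},{"tx":0,"ty":2,"tz":42,"turn":0}]' 54;python3 -m crank '[{"tx":0,"ty":0,"tz":0,"turn":0},{"tx":0,"ty":0,"tz":0,"turn":0},{"tx":0,"ty":0,"tz":0,"turn":0},{"tx":0,"ty":0,"tz":0,"turn":0}]' 12 50;python3 -c "
from h import *
go([.5863,.0355,.078],-9.7)"
```

```text
time: 17.58
position: [0.5875, 0.0344, 0.0814]
tool_rot: [-2.396, -2.03, 0.003]
ft_force: [-0.9, 0.7, -0.2]
grip_width: 0.624
grip_force: 0.0
time: 18.08
position: [0.5854, 0.0351, 0.0825]
tool_rot: [-2.393, -2.028, 0.008]
ft_force: [-14.7, 2.4, 12.2]
grip_width: 0.252
grip_force: 11.2
t 18.07 pos [0.5854 0.0351 0.0825] tooly -9.4 zaxis [-0.007 -0.    -1.   ] -> tx 0.6 ty 0.8 tz 4.5 turn 0.05 F [-14.7   2.4  12.2] w 21.9 gf 11.2
```

```bash
python3 -m crank '[{"tx":0,"ty":-1,"tz":0,"turn":0},{"tx":0,"ty":-1,"tz":0,"turn":0},{"tx":0,"ty":-1,"tz":0,"turn":0}]'
```

```text
time: 18.45
position: [0.5853, 0.0351, 0.0826]
tool_rot: [-2.395, -2.029, 0.005]
ft_force: [-5.8, 0.7, 5.9]
grip_width: 0.246
grip_force: 49.9
```

```bash
python3 -m crank '[{"tx":-5,"ty":-1,"tz":0,"turn":0},{"tx":-12,"ty":-1,"tz":0,"turn":0},{"tx":-20,"ty":-1,"tz":0,"turn":0},{"tx":-28,"ty":-1,"tz":0,"turn":0},{"tx":-36,"ty":-1,"tz":0,"turn":0}]'; python3 -m crank '[{"tx":-8,"ty":0,"tz":0,"turn":0},{"tx":-16,"ty":0,"tz":0,"turn":0},{"tx":-23,"ty":0,"tz":0,"turn":0},{"tx":-29,"ty":0,"tz":0,"turn":0},{"tx":-29,"ty":0,"tz":0,"turn":0}]'
cat > e.py <<'E'
from pm import *
im,u,v,z=pm('wrist')
cv2.imwrite('pics/end.png',im[:,:,::-1])
f=(v>-.084)&(v<-.064)&(u>-.06)&(u<-.01)&(z>.039)&(z<.047);print('fin',f.sum(),u[f].mean())
for a,b in [(-.062,-.055),(-.055,-.050),(-.05,-.045)]:
    g=(v>a)&(v<b)&(u>-.06)&(u<.0)&(z>.0215)&(z<.028);print('ptr',g.sum(),np.percentile(u[g],[5,50,95]) if g.sum() else 0)
s=ctrl.get_state();print((s['position'][:2]-G)@X,s['grip_force'],s['ft_force'])
P=cloud('wrist',ctrl.get_image('wrist')[1]);c=G+X*(.095+(s['position'][:2]-G)@X)
for n,zl,zh,r in [('nar',.09,.1,.024),('med',.074,.082,.036)]:
    q=near(P,c,r,zl,zh)
    if len(q)>9:print(n,len(q),fitc(q[:,:2]),np.percentile(q[:,2],[5,50,95]))
E
python3 e.py
```

```text
time: 19.08
position: [0.5794, 0.0023, 0.0826]
tool_rot: [-2.392, -2.03, -0.001]
ft_force: [-2.8, 7.6, 3.0]
grip_width: 0.248
grip_force: 50.0
time: 19.7
position: [0.5742, -0.0258, 0.0826]
tool_rot: [-2.392, -2.029, -0.001]
ft_force: [-4.2, 8.4, 4.6]
grip_width: 0.249
grip_force: 49.9
wrist block/fin
  z0.026 72 u -0.0305 -0.0582..-0.0219 v -0.0810..-0.0363
  z0.030 522 u -0.0325 -0.0437..-0.0234 v -0.0835..-0.0651
  z0.034 35 u -0.0325 -0.0350..-0.0312 v -0.0831..-0.0650
  z0.038 37 u -0.0324 -0.0347..-0.0318 v -0.0834..-0.0649
  z0.042 135 u -0.0335 -0.0352..-0.0319 v -0.0838..-0.0650
fin 165 -0.033288771089462973
ptr 64 [-0.0287397  -0.02651484 -0.02436278]
ptr 48 [-0.02867229 -0.0265315  -0.02432941]
ptr 49 [-0.02882063 -0.02647477 -0.02434859]
-0.06213244498793488 49.955469189096675 [-4.72170384  8.20170105  4.0792273 ]
nar 2494 (array([0.58843203, 0.06682837]), np.float64(0.016968235333359286)) [0.09137881 0.09704566 0.09836662]
med 3094 (array([0.59217879, 0.06584401]), np.float64(0.026534024907366876)) [0.07499347 0.07819433 0.07985832]
```

```bash
echo
python3 -m crank '[{"tx":-2.5,"ty":-0.5,"tz":0,"turn":0},{"tx":-5,"ty":-0.5,"tz":0,"turn":0},{"tx":-7.5,"ty":-0.5,"tz":0,"turn":0},{"tx":-7.5,"ty":-0.5,"tz":0,"turn":0},{"tx":-7.5,"ty":-0.5,"tz":0,"turn":0}]'; python3 e.py
```

```text
time: 20.42
position: [0.573, -0.0324, 0.0826]
tool_rot: [-2.391, -2.03, -0.003]
ft_force: [-2.8, 8.1, 3.6]
grip_width: 0.244
grip_force: 50.0
wrist block/fin
  z0.026 71 u -0.0318 -0.0442..-0.0239 v -0.0810..-0.0361
  z0.030 535 u -0.0330 -0.0440..-0.0238 v -0.0835..-0.0650
  z0.034 41 u -0.0328 -0.0410..-0.0274 v -0.0828..-0.0650
  z0.038 28 u -0.0329 -0.0352..-0.0321 v -0.0839..-0.0651
  z0.042 134 u -0.0337 -0.0351..-0.0322 v -0.0836..-0.0647
fin 152 -0.03358667747531638
ptr 69 [-0.0359192  -0.0336013  -0.03136291]
ptr 46 [-0.03566503 -0.0333748  -0.03128296]
ptr 49 [-0.03575142 -0.03347709 -0.03127551]
-0.06916903822944133 49.9742863608526 [-3.66402218  8.62578143  3.45544912]
nar 2479 (array([0.58717122, 0.05980882]), np.float64(0.016973062396163967)) [0.09143971 0.0970499  0.09834192]
med 3091 (array([0.59088938, 0.05881486]), np.float64(0.02650343586016647)) [0.07498462 0.07815933 0.07993851]
```

View pics/end.png

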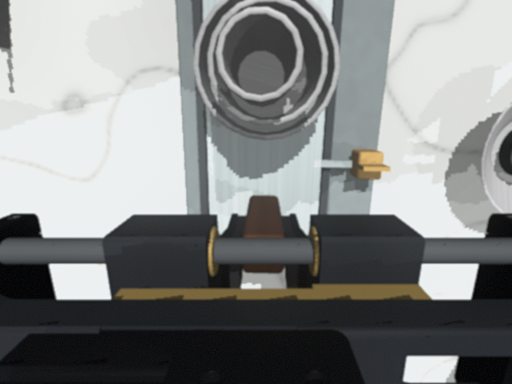

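The pointer at (335,164) is level with the brass fin at (372,166) to within 0.2 mm by depth. All three tins are nested at (262,58), and the grip is held at 50 N with the carriage at rest. I'm handing the job in.

```bash
python3 -c "
from bench import ctrl
print(ctrl.close_job())"
```

```text
the job is handed in; nothing more can be done
None
```

I nested both tins in the wide tin, pulled the slide out until its pointer matched the mark (within about 0.2 mm by depth), and handed the job in at about 20.5 s while still holding the grip at 50 N; no verdict came back.

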